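# Lay out the paperwork corner of the dining table

## Robot

A 6-joint arm with a two-finger parallel gripper is mounted at the origin on the work surface. World frame = base frame: x ahead of the robot, y to its left, z up, the work surface at z = 0. Lengths are in m, angles in rad, forces in N, time in s.
With the tool pointing down it reaches from about 0.375 to 0.825 m from the base axis. Payload 5.5 kg.
Tool frame: the origin (TCP) lies on the centre line of the jaws, within the pads' length; the fingertips stand 17 mm ahead of it and the grasp point (between the pads) lies 2 mm behind it; z points along the fingers, y is the direction in which the jaws open and shut (so a half turn about z gives the same grasp; the last joint's range is limited). The gripper opens to 85 mm and grips with 20 to 120 N. Pads are 22 mm wide; open, the fingers measure 114 mm over their backs; the gripper's body (76 mm by 85 mm) begins 54 mm behind the grasp point. The pads swing forward as they close: fully open they stand 13 mm farther back than shut.
Start: joints at [1.329, 0.314, -0.047, 1.21, 0, 1.571], TCP at [0.144, 0.583, 0.21] pointing down, gripper open.
Joint ranges: [-2.67, 2.67], [-0.69, 1.73], [-1.03, 1.25], [-2.08, 2.16], [-1.42, 1.45], [-3.14, 3.14]. Speed limits (rad/s): [2.39, 2.39, 3.01, 3.14, 3.14, 3.14].

## Interface

Orientations are given as a unit quaternion [x, y, z, w].
In Python, from workcell import bot gives the robot as it stands.
- The arm moves only by the tool drive_tool, never from a script. Its argument "deltas" is text: rows parted by semicolons, each of 5 numbers parted by spaces: the finger opening in m, from 0 to 0.0854, then the shift along the tool's x, y, z in m, then the turn about the tool's z in degrees. A call has 1 to 8 rows; each row shifts and turns the commanded pose from where the row before left it, along the tool's axes as they then stand; what a row does not reach is not made up. A row lasts 1/12 s, in which the tool goes at most 41.7 mm and 7.16 degrees, less where a joint would pass 70% of its speed; a pose out of reach is approached as far as the arm can. A call with a gripper value outside its range is refused whole. The fingers move at their own pace and stop on an object; the grip force is fixed at half the most. Time passes only in rows, so rows that do not move let the fingers close. It gives the time, the measured TCP pose, the force and the opening at its end, in the units of the state.
- bot.state(): the state, without advancing time (a new reading comes with each control period).
- bot.get_image(name): name is "scene" or "side" or "wrist"; returns a dict with "image" (384x512x3 uint8, red, green, blue), "z_map" (384x512 float32, m along the optical axis (not along the pixel's ray), 0 where there is no reading), "intrinsics" (3x3 intrinsics, pixels), "world_to_cam" (4x4, takes a point from world to camera coordinates); the wrist camera has in their place "hand_eye" (4x4, takes a point from camera to tool coordinates, whose origin is the TCP and whose axes are the flange's). Camera axes: x right, y up, looking along -z (the intrinsics and any distortion apply to the point x, -y, -z); pixel columns grow to the right and rows downward; lengths in m; the calibration is good to about 2 mm. A picture is of the moment at which its call begins: read the wrist's pose just before it.
- bot.close_job(): hands the job in, once; it reports no verdict.
The state is a dict: "clock": time; "qpos": joint angles; "qvel": joint speeds; "joint_efforts": joint torques, N m; "eef_pos": TCP position; "tool_rot": TCP orientation; "ft_force": force on the tool from outside, world axes, zero at the start; "torque": the same for the moment, N m; "width": opening from 0.0 (shut) to 1.0 (fully open).
Only numpy, scipy, OpenCV 4.12 (cv2) and the standard library are available. Lean on these libraries where they do the work, as an engineer would, in place of code of your own. Each camera call takes 0.05 s, during which the arm holds its last target. There are 200 camera calls.

## Task

Lay out the table for the accounts. Stand the blue ink-pad tin flat on the table midway between the green cash book and the red receipt book, level with their middles, and stand the rubber stamp upright in the middle of the tin. Lay the calculator face up in the middle of the green cash book, its long sides along the book's long sides, and stand the yellow pencil pot upright behind the red receipt book (on the side away from the robot), centred on the book's width with a gap of about 3 cm between book and pot; leave the mug and the glasses case where they are.

Things in the scene. Friction and masses are not known exactly. Their poses are not given: they have to be found in the camera images.
- cash_book: green closed hardback book with a black band along one long side, lying flat and fixed on the table: 148 mm along its x axis, 105 mm along y, 20 mm thick. Origin at the centre of its underside, z up. Its x axis points away from the robot (within 0.25 rad of world x), y to the robot's left. It may lie left or right of the receipt book, their centres 240 to 260 mm apart.
- receipt_book: red closed hardback book with a white band along one long side, fixed; same size, origin and axes as the cash book: its +x side is the far side from the robot, 74 mm from its centre.
- ink_tin: loose closed ink-pad tin, blue with a thin steel line round it: a flat box 90 mm along x, 58 mm along y, 20 mm high, 80 to 150 g. Origin at the centre of its underside, z up. Flat, rigid top.
- stamp: loose rubber stamp standing upright: a pale wooden block 50 mm along x, 26 mm along y, up to height 22 mm (rubber foot included), with a round dark wooden handle on its middle, 20 to 25 mm in diameter, from height 22 mm to 78 mm (20 mm across between heights 35 and 58 mm). 45 to 80 g. Origin at the centre of its underside, z up.
- calculator: loose pocket calculator lying face up, white with black keys and a green display: 100 mm along x, 56 mm along y, 18 mm thick, 65 to 125 g. Origin at the centre of its underside, z up.
- pencil_pot: loose empty yellow pencil pot, open at the top, 95 mm high, 66 mm in diameter at the rim and slightly narrower at the foot, wall 3 mm, 95 to 180 g, standing upright. Origin at the centre of its underside, z up along its axis.
- mug: white mug, bystander, loose: 82 mm in diameter, 92 mm high, handle on its +y side. Origin at the centre of its underside. Stands at the right edge of the work area; not to be moved.
- glasses_case: black glasses case, bystander, loose: 155 mm along x, 60 mm along y, 36 mm high. Origin at the centre of its underside. Lies at the left edge of the work area; not to be moved.
Not all that is in view belongs to the job. Several things have the shape of the ink_tin; the one meant has the colours described above.

How it is judged:
By the outcome, as a careful person would: the job done as asked, in the order asked, and still so for the second after the job is handed in, with the robot touching nothing.
It also fails if it takes over 109 s, if anything falls off the work surface, if the arm or the gripper's body presses on something with over 40 N, if the wrist force passes 120 N, or if a joint passes its speed limit or range.

## Working session

There is one attempt and no reset: what is moved stays moved. The work goes in short steps, Python scripts to look and compute and a tool call to move; the robot and the scene stay as the last step left them, time stands still between calls to the robot, and variables do not carry over. Pictures are saved under pics/ and viewed, about 12 in all and at most 16, crops included, and the job is handed in when it is done.

Besides the shell and the picture viewer there is one more tool, called after "Call:" in YAML: its name, and indented under it one key for each argument. drive_tool: Moves the arm, as the interface text tells. Its arguments: {"type":"object","properties":{"deltas":{"type":"string"}},"required":["deltas"]}

```bash
ls; mkdir -p pics
cat > h.py <<'E'
import numpy as np, cv2
from scipy.spatial.transform import Rotation as R
from workcell import bot
def cloud(name):
    s=bot.state(); d=bot.get_image(name); z=d["z_map"]; K=np.array(d["intrinsics"])
    v,u=np.mgrid[:z.shape[0],:z.shape[1]]
    P=np.stack([(u-K[0,2])/K[0,0]*z,-(v-K[1,2])/K[1,1]*z,-z,np.ones_like(z)],-1)
    if "world_to_cam" in d: T=np.linalg.inv(np.array(d["world_to_cam"]))
    else:
        W=np.eye(4); W[:3,:3]=R.from_quat(s["tool_rot"]).as_matrix(); W[:3,3]=s["eef_pos"]; T=W@np.array(d["hand_eye"])
    X=(P@T.T)[...,:3]; X[z<=0]=np.nan
    return d["image"],X
def save(n,im,s=1):
    cv2.imwrite("pics/"+n,cv2.resize(im[...,::-1],None,fx=s,fy=s,interpolation=cv2.INTER_CUBIC))
E
python3 - <<'E'
from h import *
print(bot.state())
for n in("scene","side"):
    im,X=cloud(n); save(n+"0.png",im,1.5); np.savez(n+"0.npz",im=im,X=X)
d=bot.get_image("scene"); print([k for k in d],d["intrinsics"])
E
```

```text
pics
{'clock': 0.0, 'qpos': array([ 1.32897625e+00,  3.14235359e-01, -4.80790245e-02,  1.21022405e+00,
        1.37671591e-05,  1.57079946e+00]), 'qvel': array([-0.0004538 ,  0.00069881, -0.00073264,  0.00022244,  0.00010857,
       -0.00029529]), 'joint_efforts': array([ 5.24348834e-04, -5.39592004e+01,  3.39748514e+01,  1.91140763e-02,
        1.25241199e-04,  3.05947208e-05]), 'eef_pos': array([0.14352705, 0.5819339 , 0.20942905]), 'tool_rot': array([ 1.20617164e-01,  9.92698716e-01, -8.63864649e-04, -1.11894720e-04]), 'ft_force': array([-0.9328078 , -0.30225118,  0.47687968]), 'torque': array([-0.00457086,  0.01944366, -0.01834385]), 'width': 1.0037839252644551}
['image', 'z_map', 'intrinsics', 'world_to_cam'] [[392.69196574   0.         255.1510719 ]
 [  0.         392.69196574 190.50998822]
 [  0.           0.           1.        ]]
```

View pics/scene0.png

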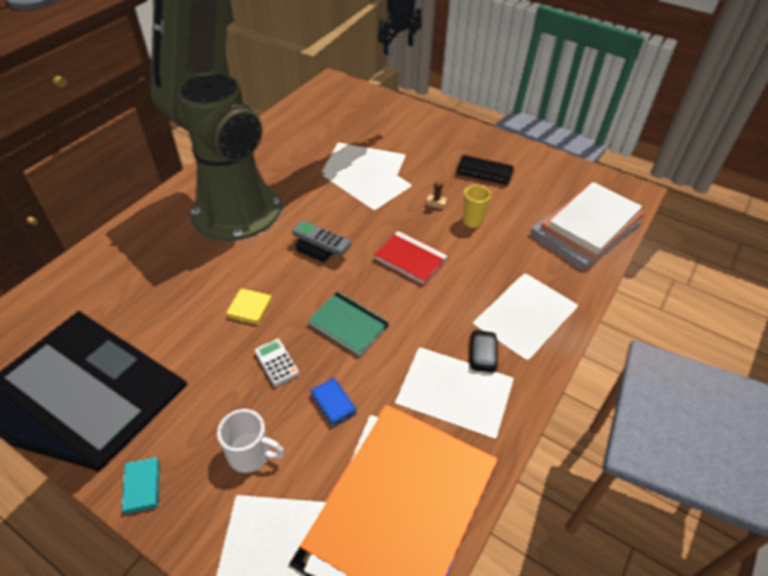

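View pics/side0.png

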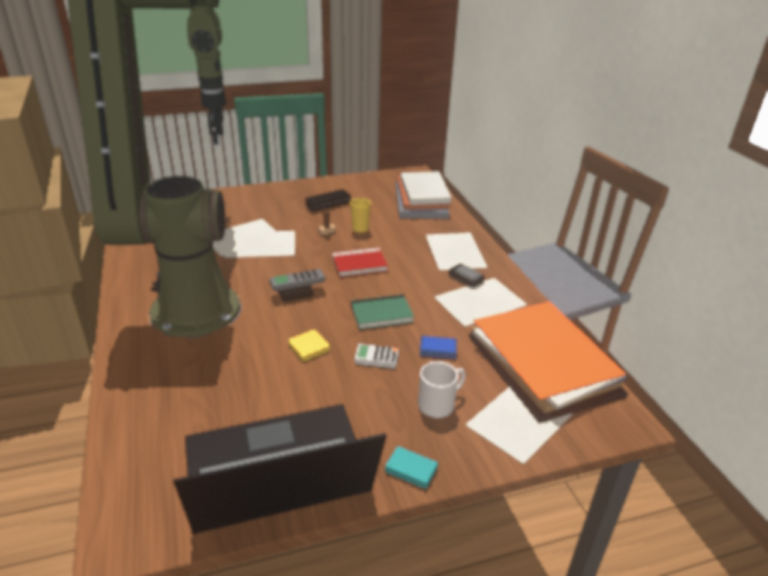

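Scene shows (1.5x px): blue box (333,401), turquoise box (140,485) and yellow box (249,306) as tin-shaped candidates; the blue one fits "blue". Green book (348,323), red book (410,257), calculator (276,361), stamp (437,197), pot (476,206), mug (246,440), case (485,170). Now I'll measure them and crop the tin.

```bash
cat > seg.py <<'E'
from h import *
def blobs(im,X,zmin=0.009,amin=15):
    m=(X[...,2]>zmin)&(X[...,2]<0.13)&(X[...,0]>0.2)&(X[...,0]<0.85)&(abs(X[...,1])<0.6)
    n,l,st,_=cv2.connectedComponentsWithStats(m.astype(np.uint8),connectivity=4)
    for i in range(1,n):
        if st[i,4]<amin: continue
        k=l==i; P=X[k]; zt=np.percentile(P[:,2],95); T=P[P[:,2]>zt-0.006]
        (c,wh,a)=cv2.minAreaRect((T[:,:2]*1000).astype(np.float32))
        print(st[i,:5],"rgb",np.median(im[k],0),"n",len(T),"top",round(zt,4),"c",np.round(c,1),"wh",np.round(wh,1),"a",round(a,1))
E
python3 - <<'E'
from seg import *
for n in("scene","side"):
    f=np.load(n+"0.npz"); print(n); blobs(f["im"],f["X"])
f=np.load("scene0.npz")["im"]; g=np.load("side0.npz")["im"]
save("crop.png",np.hstack([f[240:345,75:255],g[215:320,225:345]]),2.6)
E
```

```text
scene
[305 103  38  20 462] rgb [29. 27. 28.] n 238 top 0.0386 c [491.6 503. ] wh [148.9  65.1] a 14.5
[285 121  13  17 124] rgb [137. 101.  71.] n 18 top 0.0742 c [443.2 309.8] wh [20.1 20.6] a 22.3
[ 354  122   58   54 1496] rgb [238. 235. 230.] n 809 top 0.067 c [810.9 450.4] wh [215.9 110.9] a 81.5
[309 123  18  28 381] rgb [157. 129.  46.] n 67 top 0.0936 c [552.3 313.5] wh [61.5 69.1] a 25.7
[195 147  39  28 637] rgb [83. 83. 82.] n 306 top 0.0541 c [286.2   5.5] wh [147.2  48.5] a 3.3
[250 154  49  33 862] rgb [206.  48.  45.] n 732 top 0.0224 c [490.2  97.6] wh [108.4 149.4] a 87.9
[152 193  29  22 414] rgb [251. 236.  97.] n 347 top 0.0203 c [ 262.4 -240.8] wh [78. 77.] a 17.5
[ 206  194   54   41 1137] rgb [ 79. 141. 113.] n 987 top 0.0225 c [ 478.7 -155.2] wh [107.3 150. ] a 86.2
[313 220  19  28 489] rgb [100. 100.  99.] n 222 top 0.033 c [769.8 -60. ] wh [45.4 81.1] a 26.5
[170 226  29  31 490] rgb [175. 176. 166.] n 420 top 0.0209 c [ 413.4 -325.7] wh [ 55.9 100.9] a 64.9
[  70  240   55   48 1236] rgb [24. 23. 25.] n 1095 top 0.0206 c [ 246.9 -532.9] wh [133.5  93.5] a
[... 1015 characters left out ...]
 313  204   86   70 3135] rgb [241. 142.  81.] n 2298 top 0.0536 c [ 759.4 -446.9] wh [181.5 305.8] a 0.2
[192 219  28  20 301] rgb [248. 227. 108.] n 242 top 0.0206 c [ 261.3 -243.2] wh [76.2 80.8] a 17.1
[280 223  24  15 286] rgb [ 83. 109. 179.] n 221 top 0.0229 c [ 566.7 -338.5] wh [62.1 86.2] a 67.2
[236 229  29  14 310] rgb [166. 163. 147.] n 237 top 0.0211 c [ 411. -328.] wh [57.3 99.3] a 65.7
[279 241  31  36 825] rgb [168. 158. 152.] n 121 top 0.091 c [ 493.7 -513. ] wh [82.2 78.7] a 70.0
[389 261   8   5  24] rgb [128.  105.   85.5] n 9 top 0.0238 c [ 834.3 -597.1] wh [26.   3.6] a 4.2
[202 269  35  30 715] rgb [70. 62. 59.] n 657 top 0.0205 c [ 245.3 -520.3] wh [ 90.  110.3] a 0.0
```

View pics/crop.png

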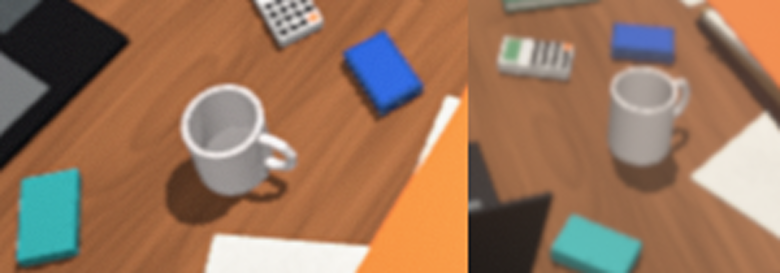

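Blue box (crop 383,73) is the only blue one, with the other candidates turquoise and yellow; it sits at (0.569, -0.337), long axis about -23°. Moving over it.

Call:
drive_tool:
  deltas: "0.085 -0.0308 -0.0255 0 0;0.085 -0.0308 -0.0255 0 0;0.085 -0.0308 -0.0255 0 0;0.085 -0.0308 -0.0255 0 0;0.085 -0.0308 -0.0255 0 0;0.085 -0.0308 -0.0255 0 0;0.085 -0.0308 -0.0255 0 0;0.085 -0.0308 -0.0255 0 0"

```text
clock: 0.82
eef_pos: [0.3346, 0.3237, 0.2102]
tool_rot: [0.12, 0.993, -0.0, 0.0]
ft_force: [0.5, -1.1, 0.4]
width: 0.997
```

Call:
drive_tool:
  deltas: "0.085 -0.0308 -0.0255 0 0;0.085 -0.0308 -0.0255 0 0;0.085 -0.0308 -0.0255 0 0;0.085 -0.0308 -0.0255 0 0;0.085 -0.0308 -0.0255 0 0;0.085 -0.0308 -0.0255 0 0;0.085 -0.0308 -0.0255 0 0;0.085 0 0 0 0"

```text
clock: 1.48
eef_pos: [0.5041, 0.0953, 0.21]
tool_rot: [0.124, 0.992, -0.001, 0.001]
ft_force: [-0.2, 0.3, 0.7]
width: 0.997
```

Call:
drive_tool:
  deltas: "0.085 -0.0157 -0.037 0 0;0.085 -0.0157 -0.037 0 0;0.085 -0.0157 -0.037 0 0;0.085 -0.0157 -0.037 0 0;0.085 -0.0157 -0.037 0 0;0.085 -0.0157 -0.037 0 0;0.085 -0.0157 -0.037 0 0;0.085 -0.0157 -0.037 0 0"

```text
clock: 2.15
eef_pos: [0.5515, -0.2184, 0.2101]
tool_rot: [0.121, 0.993, 0.0, -0.0]
ft_force: [1.3, 0.5, 0.0]
width: 0.997
```

Call:
drive_tool:
  deltas: "0.085 -0.0157 -0.037 0 0;0.085 -0.0157 -0.037 0 0;0.085 0 0 0 4.4;0.085 0 0 0 4.4;0.085 0 0 0 0;0.085 0 0 0 0"

```text
clock: 2.65
eef_pos: [0.5643, -0.2958, 0.2099]
tool_rot: [0.195, 0.981, 0.0, -0.0]
ft_force: [0.1, -0.2, 1.1]
width: 1.002
```

```bash
cat > nav.py <<'E'
from h import *
def jaw():
    M=R.from_quat(bot.state()["tool_rot"]).as_matrix(); return np.degrees(np.arctan2(M[1,1],M[0,1]))
def nav(x,y,z,ja,tag=""):
    """tool-axis shifts (mm) after first turning by the printed angle"""
    s=bot.state(); M=R.from_quat(s["tool_rot"]).as_matrix(); p=np.array(s["eef_pos"])
    j=jaw(); t=-((ja-j+90)%180-90)
    D=np.array([x,y,z])-p; f=np.radians(j-t)
    yv=np.array([np.cos(f),np.sin(f)]); xv=np.array([-yv[1],yv[0]])
    print(tag,"turn",round(t,1),"x,y,z mm",np.round([D[:2]@xv*1e3,D[:2]@yv*1e3,-D[2]*1e3],1),"noturn xyz",np.round(M.T@D*1e3,1))
def look(name,zmin=0.009,s=1.5):
    from seg import blobs
    im,X=cloud("wrist"); save(name,im,s); np.savez(name+".npz",im=im,X=X); blobs(im,X,zmin,200); return im,X
E
python3 - <<'E'
from nav import *
print(bot.state()["eef_pos"],jaw(),bot.state()["qpos"])
look("w1.png")
E
```

```text
[ 0.56426202 -0.2958488   0.20988448] 67.46676235651886 [-4.82975721e-01  3.85688163e-01  5.34237202e-02  1.23947255e+00
  1.24874769e-04 -8.96966887e-02]
[ 138    0   59   96 5327] rgb [156. 156. 148.] n 5248 top 0.0184 c [ 415.7 -326.8] wh [56.6 87.7] a 64.6
[  285     0   134   127 12238] rgb [ 68. 127. 102.] n 12238 top 0.0198 c [ 487.9 -154.1] wh [106.  126.1] a 86.4
[ 195  145   54   79 4014] rgb [ 36.  84. 180.] n 3957 top 0.0199 c [ 567.1 -335.1] wh [57.8 90.4] a 67.1
[   0  148   99  103 7568] rgb [97. 96. 94.] n 1026 top 0.0902 c [ 502.3 -496. ] wh [51.  81.8] a 54.0
[ 453  207   59   80 2763] rgb [70. 73. 73.] n 1376 top 0.031 c [771.  -66.8] wh [47.3 64.2] a 23.4
[  140   246   207   131 15550] rgb [219. 114.  38.] n 12298 top 0.0505 c [ 755.7 -394.4] wh [184.2 197.2] a 4.2
```

View pics/w1.png

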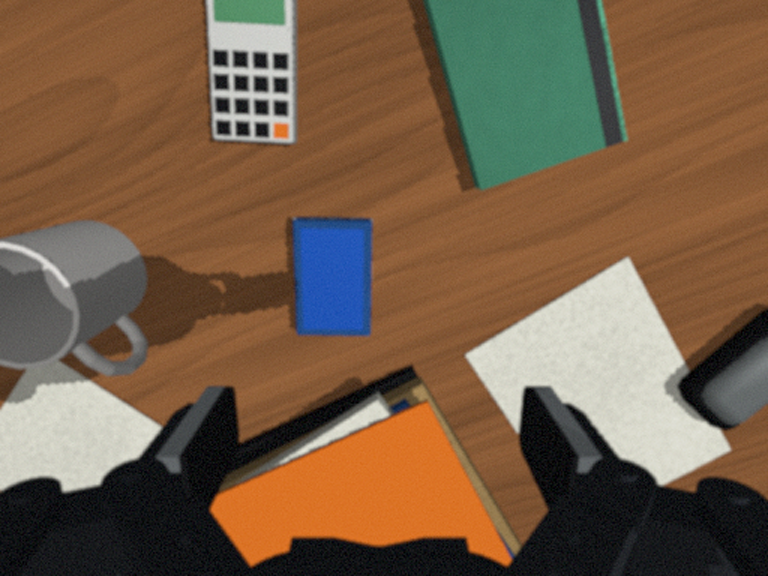

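Wrist view: tin centred at px (332,277), calculator (252,70), green book upper right, mug left at (60,300), all clear of the grip. Descending on the tin.

Call:
drive_tool:
  deltas: "0.085 -0.009 -0.0175 0.02 0.4;0.085 -0.009 -0.0176 0.03 0;0.085 0 0 0.04 0;0.085 0 0 0.04 0;0.085 0 0 0.03 0;0.085 0 0 0.02 0;0.085 0 0 0.012 0;0.085 0 0 0 0"

```text
clock: 3.37
eef_pos: [0.5656, -0.3338, 0.0155]
tool_rot: [0.199, 0.98, 0.001, -0.002]
ft_force: [-0.6, 0.2, 0.5]
width: 0.995
```

Call:
drive_tool:
  deltas: "0.05 0 0 0 0;0.045 0 0 0 0;0.04 0 0 0 0;0.04 0 0 0 0;0.04 0 0 0 0;0.04 0 0 0 0;0.04 0 0 0 0"

```text
clock: 3.95
eef_pos: [0.5676, -0.3358, 0.0187]
tool_rot: [0.2, 0.98, -0.0, 0.0]
ft_force: [0.3, 0.2, -0.3]
width: 0.467
```

The jaws passed 58 mm, so the grip missed; looking.

Run:
```python
from nav import *
s=bot.state(); print(s["eef_pos"],s["width"],s["ft_force"])
look("w2.png")
```

```text
[ 0.56761999 -0.33577025  0.01873697] 0.4672757947958398 [ 0.34460073  0.2301787  -0.26423812]
[  75    0  127   52 6024] rgb [207. 171. 164.] n 5869 top 0.0183 c [ 446.7 -341.3] wh [56.1 20.5] a 65.5
[ 449    0   63  118 6059] rgb [ 85. 154. 124.] n 5739 top 0.0196 c [ 521.4 -198.1] wh [24.8 54.3] a 86.3
[    0   158   512   226 47745] rgb [27. 30. 32.] n 8540 top 0.1204 c [ 556.1 -330.6] wh [124.1  13.8] a 67.0
[  0 309   8  44 200] rgb [99. 96. 95.] n 71 top 0.0338 c [ 560.7 -485.5] wh [3.1 9.4] a 80.9
```

View pics/w2.png

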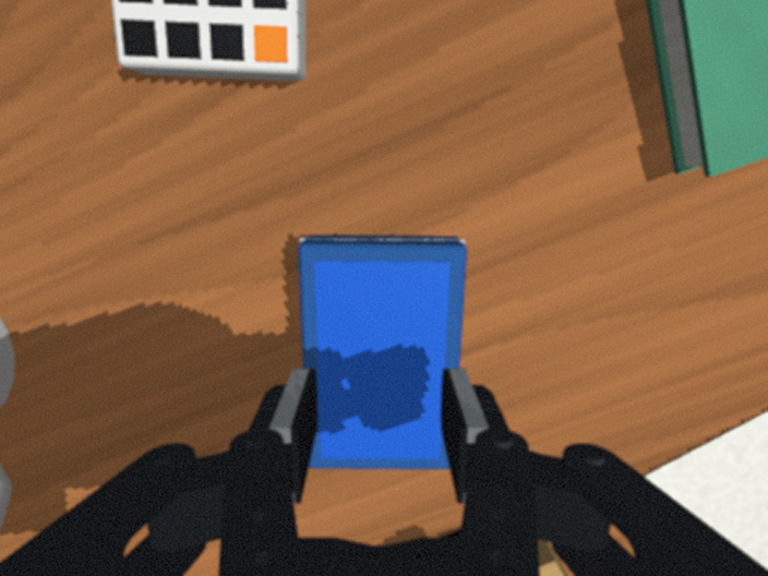

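Call:
drive_tool:
  deltas: "0.03 0 0 0 0;0.03 0 0 0 0;0.03 0 0 0 0;0.03 0 0 0 0"

```text
clock: 4.33
eef_pos: [0.5674, -0.3356, 0.0182]
tool_rot: [0.2, 0.98, 0.0, -0.0]
ft_force: [-0.2, -0.5, 0.4]
width: 0.35
```

Run:
```python
from nav import *
f=np.load("w2.png.npz"); X=f["X"]; s=1.5
for u,v in [(303,375),(300,400),(290,430),(305,450),(298,490),(460,375),(470,410),(462,490),(380,300),(380,420),(350,455),(380,490),(330,265)]:
    print(u,v,np.round(X[int(v/s),int(u/s)]*1000,1))
im,X=cloud("wrist"); save("w3.png",im,1.5); np.savez("w3.npz",X=X,im=im)
b=(im[...,2]>100)&(im[...,0]<90)&(im[...,2]>1.5*im[...,1])
P=X[b]; print(len(P),np.percentile(P,[2,50,98],axis=0)*1e3)
```

```text
303 375 [ 548.2 -352.4   48.5]
300 400 [ 548.4 -350.8   63.9]
290 430 [ 549.3 -352.    76.5]
305 450 [ 561.1 -354.9   67.7]
298 490 [ 564.8 -357.2   77.9]
460 375 [ 566.6 -309.4   48.4]
470 410 [ 566.4 -309.9   68.5]
462 490 [ 582.7 -319.2   76. ]
380 300 [ 544.5 -325.8   17.6]
380 420 [ 588.  -344.3   18.4]
350 455 [ 597.1 -360.8   18.8]
380 490 [ 631.  -362.6   -1.1]
330 265 [ 525.7 -336.2   18.5]
13207 [[nan nan nan]
 [nan nan nan]
 [nan nan nan]]
```

View pics/w3.png

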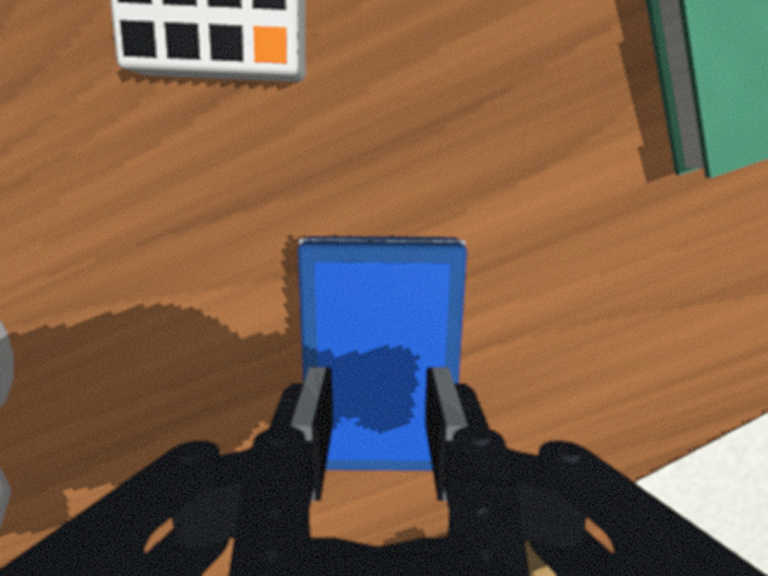

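Run:
```python
from nav import *
for n in("side","scene"):
    im,X=cloud(n); s=bot.state()
    m=(np.hypot(X[...,0]-.567,X[...,1]+.336)<.075)&(X[...,2]>.026)&(X[...,2]<.25)
    z=X[m][:,2]; print(n,m.sum(),np.percentile(z,[0,2,5,50])*1e3)
    ii=np.argsort(z)[:6]; print(np.round(X[m][ii]*1e3))
    v,u=np.nonzero(m); 
    if n=="side":
        a,b=max(v.min()-15,0),v.max()+40; c,d=u.min()-30,u.max()+30; im_=im[a:b,c:d]; save("s4.png",im_,5); print(im_.shape,a,c)
```

```text
side 649 [ 26.28344342  51.30480988  67.25330303 187.75154812]
[[ 577. -367.   26.]
 [ 554. -352.   38.]
 [ 568. -357.   39.]
 [ 563. -358.   41.]
 [ 556. -357.   41.]
 [ 554. -351.   42.]]
(108, 82, 3) 164 255
scene 1032 [ 36.70712868  51.98062878  64.15364666 147.41242333]
[[ 575. -321.   37.]
 [ 564. -357.   37.]
 [ 564. -317.   38.]
 [ 586. -321.   41.]
 [ 570. -320.   42.]
 [ 571. -356.   43.]]
```

View pics/s4.png

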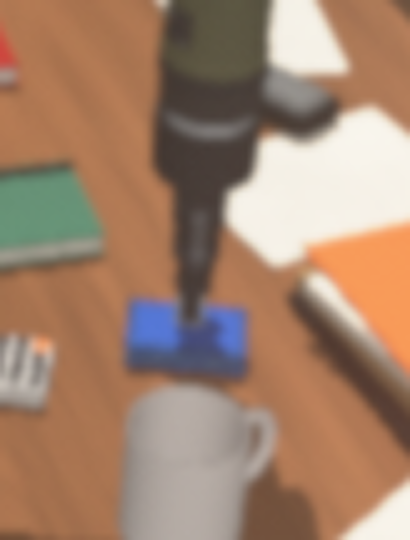

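The side view (finger tip at px ~(190,315) in crop, above the tin) and depth from all three cameras agree: the fingertips are at z≈0.04 while the reported TCP is 0.018. So the tips sit ~22 mm behind the reported TCP, not 17 mm ahead of it. I'll work from measured tip heights: open, go lower in watched steps.

Call:
drive_tool:
  deltas: "0.085 0 0 0 0;0.085 0 0 0 0;0.085 0 0 0 0;0.085 0 0 0 0;0.085 0 0 0 0;0.085 0 0 0.01 0;0.085 0 0 0.01 0;0.085 0 0 0 0"

```text
clock: 5.15
eef_pos: [0.5656, -0.3345, -0.0046]
tool_rot: [0.2, 0.98, 0.001, -0.002]
ft_force: [-1.1, 0.0, -0.3]
width: 0.991
```

Call:
drive_tool:
  deltas: "0.085 0 0 0.006 0;0.085 0 0 0.005 0;0.085 0 0 0 0;0.05 0 0 0 0;0.045 0 0 0 0;0.045 0 0 0 0;0.045 0 0 0 0;0.045 0 0 0 0"

```text
clock: 5.82
eef_pos: [0.5681, -0.336, -0.0119]
tool_rot: [0.2, 0.98, -0.0, 0.001]
ft_force: [-0.5, 0.7, 3.9]
width: 0.653
```

Call:
drive_tool:
  deltas: "0.04 0 0 0 0;0.04 0 0 0 0;0.04 0 0 0 0"

```text
clock: 6.07
eef_pos: [0.5681, -0.336, -0.0118]
tool_rot: [0.2, 0.98, -0.0, 0.001]
ft_force: [-0.2, -0.8, 6.4]
width: 0.649
```

Run:
```python
from nav import *
im,X=cloud("wrist"); s=bot.state(); print(s["eef_pos"],s["width"],s["ft_force"])
save("w5.png",im[130:384,130:382],2.3)
b=(im[...,2]>100)&(im[...,0]<90)&(im[...,2]>1.5*im[...,1])&(X[...,2]>0.005)
print(np.nanpercentile(X[b],[1,50,99],axis=0)*1e3)
```

```text
[ 0.56805809 -0.33601015 -0.01184062] 0.6515914385537226 [-0.07386787  0.56378287  5.51626945]
[[ 520.02254803 -372.08454219   17.21001999]
 [ 560.23106116 -334.08015237   18.75425354]
 [ 611.82346629 -297.52812844   20.10869851]]
```

View pics/w5.png

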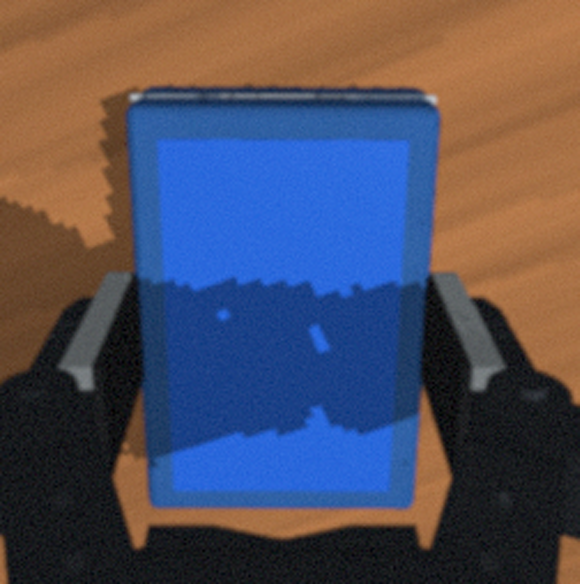

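Tin is gripped (pads on both sides at about 55 mm; the steel line shows on its front edge). Lifting and carrying.

Call:
drive_tool:
  deltas: "0.04 0 0 -0.01 0;0.04 0 0 -0.03 0;0.04 0 0 -0.04 0;0.04 0 0 -0.04 0;0.04 0 0 -0.03 -6.7;0.04 0 0 0 -6.7;0.04 0 0 0 -6.7;0.04 0 0 0 0"

```text
clock: 6.78
eef_pos: [0.5676, -0.3357, 0.1384]
tool_rot: [0.024, 1.0, -0.0, 0.0]
ft_force: [0.1, -0.6, -1.0]
width: 0.655
```

Call:
drive_tool:
  deltas: "0.04 0.0067 0.038 0 0;0.04 0.0067 0.038 0 0;0.04 0.0067 0.038 0 0;0.04 0.0067 0.038 0 0;0.04 0.0067 0.038 0 0;0.04 0.0067 0.038 0 0;0.04 0.0067 0.038 0 0;0.04 0.0067 0.038 0 0"

```text
clock: 7.45
eef_pos: [0.5283, -0.0275, 0.1369]
tool_rot: [0.028, 1.0, 0.0, -0.001]
ft_force: [0.3, 0.4, -1.7]
width: 0.657
```

Call:
drive_tool:
  deltas: "0.04 0 0 0 0;0.04 0 0 0 0"

```text
clock: 7.62
eef_pos: [0.5287, -0.0273, 0.137]
tool_rot: [0.025, 1.0, -0.0, -0.001]
ft_force: [0.8, -0.9, -1.3]
width: 0.656
```

Run:
```python
from nav import *
s=bot.state();print(s["eef_pos"],s["width"],jaw(),s["qpos"])
look("w6.png")
```

```text
[ 0.5286598  -0.02731926  0.13702253] 0.655767703623221 87.11236481714349 [-5.15534952e-02  2.24909812e-01 -3.35672949e-01  1.01144174e+00
 -1.15855742e-04 -1.15461227e-03]
[  331    38   147   178 22119] rgb [227.  55.  50.] n 22119 top 0.0196 c [486.9 100.1] wh [106.9 148.4] a 87.5
[   23    41   149   178 22265] rgb [ 59. 100.  81.] n 22020 top 0.0197 c [ 476.7 -154. ] wh [106.5 148.7] a 86.3
[  0 329  12  35 230] rgb [111.  92.  61.] n 72 top 0.0244 c [ 693.9 -299.9] wh [16.8  2.9] a 5.2
```

View pics/w6.png

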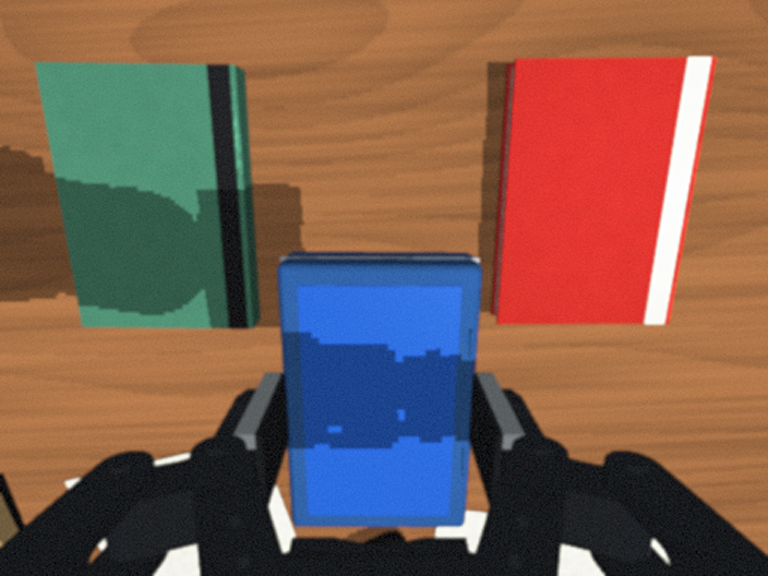

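Green book at (0.4767,-0.1540), red at (0.4869,0.1001); the midpoint is (0.4818,-0.0270), and the tin hangs square in the jaws (px 380,390). Placing it.

Call:
drive_tool:
  deltas: "0.04 0.023 -0.001 0 0;0.04 0.0226 -0.001 0.02 0;0.04 0 0 0.035 0;0.04 0 0 0.035 0;0.04 0 0 0.03 0;0.04 0 0 0.018 0;0.04 0 0 0.008 0;0.04 0 0 0.002 0"

```text
clock: 8.33
eef_pos: [0.4819, -0.0302, -0.0119]
tool_rot: [0.027, 1.0, -0.0, -0.002]
ft_force: [-7.0, -0.2, 10.7]
width: 0.654
```

Call:
drive_tool:
  deltas: "0.04 0 0 0.0005 0;0.04 0 0 0 0;0.072 0 0 0 0;0.072 0 0 0 0;0.072 0 0 0 0;0.072 0 0 -0.02 0;0.072 0 0 -0.04 0;0.072 0 0 -0.04 0"

```text
clock: 9.0
eef_pos: [0.4822, -0.0288, 0.0891]
tool_rot: [0.026, 1.0, 0.0, -0.002]
ft_force: [1.5, -0.4, -0.7]
width: 0.842
```

Call:
drive_tool:
  deltas: "0.072 -0.03 0 -0.03 0;0.072 -0.03 0 -0.03 0;0.072 0 0 0 0"

```text
clock: 9.25
eef_pos: [0.5526, -0.0325, 0.1555]
tool_rot: [0.026, 1.0, -0.0, 0.008]
ft_force: [1.5, 0.6, 0.7]
width: 0.843
```

Run:
```python
from nav import *
s=bot.state();print(s["eef_pos"],s["width"],jaw())
look("w7.png")
nav(.443,.308,.17,87,"stamp")
```

```text
[ 0.55263582 -0.03247223  0.15550658] 0.8432879208283492 87.0457986568482
[  333     5   143   178 21402] rgb [202.  47.  42.] n 21402 top 0.0197 c [487.   99.6] wh [106.2 148.6] a 87.6
[   35     9   143   177 21476] rgb [ 66. 123.  98.] n 21261 top 0.0197 c [ 476.7 -154.1] wh [106.3 148.4] a 86.5
[ 218   50   69  106 6881] rgb [ 45. 100. 205.] n 6881 top 0.0199 c [484.  -29.6] wh [58.1 89.7] a 86.6
[  0 289  25  58 904] rgb [99. 81. 55.] n 518 top 0.0274 c [ 693.8 -307.5] wh [47.9 18.1] a 5.9
[ 196  322   94   42 2213] rgb [26. 26. 28.] n 806 top 0.0299 c [742.3 -47.1] wh [70.9 31.3] a 83.6
stamp turn 0.0 x,y,z mm [123.3 334.3 -17.9] noturn xyz [122.8 334.4 -19.2]
```

Tin landed at (0.4840,-0.0296), 3 mm from the midpoint. Next the stamp.

Call:
drive_tool:
  deltas: "0.085 0.008 0.041 -0.01 0;0.085 0.008 0.041 -0.01 0;0.085 0.008 0.041 0 0;0.085 0.008 0.041 0 0;0.085 0.008 0.041 0 0;0.085 0.008 0.041 0 0;0.085 0.008 0.041 0 0;0.085 0.008 0.041 0 0"

```text
clock: 9.97
eef_pos: [0.4942, 0.2971, 0.1661]
tool_rot: [0.026, 1.0, -0.001, -0.001]
ft_force: [1.1, -0.0, 0.3]
width: 0.998
```

Call:
drive_tool:
  deltas: "0.085 0 0 0 0;0.085 0 0 0 0"

```text
clock: 10.13
eef_pos: [0.4943, 0.2972, 0.1658]
tool_rot: [0.024, 1.0, -0.001, -0.001]
ft_force: [-0.8, -0.3, -0.4]
width: 0.992
```

Run:
```python
from nav import *
s=bot.state();print(s["eef_pos"],s["width"],jaw())
im,X=look("w8.png")
from seg import blobs
Y=X.copy(); Y[(X[...,2]>.026)|(X[...,0]>.49)]=np.nan
print("base");blobs(im,Y,.012,100)
Y=X.copy(); Y[(X[...,2]<.066)|(X[...,0]>.49)]=np.nan
print("handle");blobs(im,Y,.05,30)
```

```text
[0.49434197 0.2972367  0.16580441] 0.9917733513517984 87.28522061836432
[  427    73    85   171 12061] rgb [46. 47. 48.] n 9960 top 0.0354 c [486.7 508.1] wh [152.9  58.4] a 12.9
[ 251   89   41   60 1606] rgb [162.5 127.5  89. ] n 532 top 0.076 c [436.7 317.2] wh [23.1 22.6] a 87.9
[    0   104   118   147 15477] rgb [126.  35.  30.] n 15166 top 0.0197 c [486.6  99.5] wh [107.  147.7] a 87.2
[ 240  205   80   99 5563] rgb [117. 100.  29.] n 1266 top 0.0937 c [549.8 316.4] wh [64.2 65.3] a 86.7
[ 302  342   54   35 1003] rgb [85. 71. 74.] n 540 top 0.0287 c [713.1 373.6] wh [50.5 20.6] a 76.9
base
[429  74  64  95 731] rgb [20. 20. 20.] n 367 top 0.0255 c [441.3 477.1] wh [39.2 89. ] a 68.9
[251  89  33  36 551] rgb [215. 172. 121.] n 551 top 0.0217 c [425.  314.4] wh [25.7 25.9] a 13.2
[   0  104  109   85 8412] rgb [110.  27.  24.] n 8346 top 0.0197 c [452.5 101.8] wh [105.2  79.5] a 87.6
[268 116  16  16 197] rgb [143. 114.  81.] n 197 top 0.0217 c [440.7 320.9] wh [13.9 13.7] a 86.3
[260 129  32  20 278] rgb [218. 174. 124.] n 278 top 0.0215 c [451.6 320.7] wh [19.4 26. ] a 13.0
handle
[260 107  31  32 561] rgb [91. 60. 40.] n 530 top 0.0766 c [436.6 317.3] wh [22.8 22.7] a 35.2
```

View pics/w8.png

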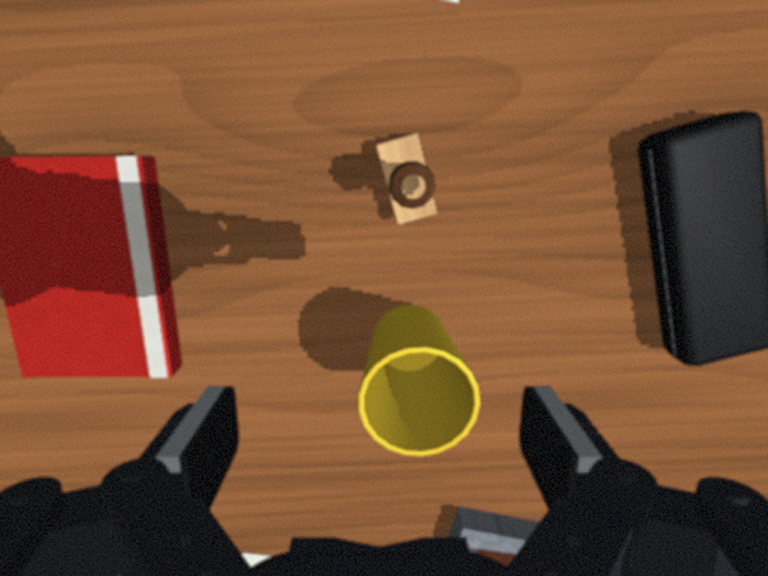

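Stamp handle top at px (411,186), world (0.4366,0.3173), block yaw +13°; pot at px (420,400), world (0.5498,0.3164). Turning the jaws square to the block and descending on the handle.

Call:
drive_tool:
  deltas: "0.065 0 0 0 -5.3;0.065 0 0 0 -5.2;0.065 0 0 0 -5.2;0.065 0.0257 0.0163 0 0;0.065 0.026 0.0163 0 0;0.065 0 0 0.03 0;0.065 0 0 0.03 0;0.065 0 0 0.01 0"

```text
clock: 10.85
eef_pos: [0.4361, 0.3129, 0.0935]
tool_rot: [-0.11, 0.994, -0.002, -0.002]
ft_force: [-0.4, -0.6, 0.9]
width: 0.76
```

Call:
drive_tool:
  deltas: "0.065 0 0 0 0"

```text
clock: 10.93
eef_pos: [0.4364, 0.313, 0.0943]
tool_rot: [-0.11, 0.994, -0.002, -0.003]
ft_force: [0.0, 0.7, -0.4]
width: 0.764
```

Run:
```python
from nav import *
s=bot.state();print(s["eef_pos"],jaw()); nav(.4366,.3173,.028,103)
```

```text
[0.4364192  0.31303181 0.09427789] 102.63524809045734
 turn -0.4 x,y,z mm [-1.1  4.1 66.3] noturn xyz [-1.5  4.3 66.3]
```

Call:
drive_tool:
  deltas: "0.065 -0.001 0.004 0.02 -0.4;0.065 0 0 0.02 0;0.065 0 0 0.016 0;0.065 0 0 0.01 0;0.03 0 0 0 0;0.01 0 0 0 0;0.01 0 0 0 0;0.01 0 0 0 0"

```text
clock: 11.6
eef_pos: [0.44, 0.3208, 0.0328]
tool_rot: [-0.114, 0.993, 0.0, 0.001]
ft_force: [-1.1, -1.4, 3.1]
width: 0.256
```

Call:
drive_tool:
  deltas: "0.01 0 0 0 0;0.01 0 0 0 0;0.01 0 0 0 0;0.01 0 0 0 0"

```text
clock: 11.93
eef_pos: [0.4399, 0.3208, 0.0328]
tool_rot: [-0.114, 0.993, 0.0, 0.001]
ft_force: [-0.2, -1.0, 6.0]
width: 0.249
```

Handle held at 21 mm. Lifting, turning square to the tin, and checking how it hangs.

Call:
drive_tool:
  deltas: "0.01 0 0 -0.01 0;0.01 0 0 -0.03 0;0.01 0 0 -0.04 0;0.01 0 0 -0.03 5.4;0.01 0 0 0 5.4;0.01 0 0 0 5.4;0.01 0 0 0 0;0.01 0 0 0 0"

```text
clock: 12.6
eef_pos: [0.4386, 0.3204, 0.1418]
tool_rot: [0.025, 1.0, 0.0, 0.0]
ft_force: [-0.5, -1.0, -0.9]
width: 0.25
```

Run:
```python
from nav import *
s=bot.state();print(s["eef_pos"],s["width"],jaw(),s["ft_force"]); nav(.484,-.0296,.142,86.6)
im,X=cloud("wrist"); save("w9.png",im[100:384,100:412],1.9); np.savez("w9.npz",im=im,X=X)
```

```text
[0.43859498 0.32039636 0.14175934] 0.25029153016461286 87.10217416016845 [-0.4686692  -1.00590908 -0.89054023]
 turn 0.5 x,y,z mm [-6.610e+01 -3.467e+02 -2.000e-01] noturn xyz [ -63.  -347.3   -0.4]
```

View pics/w9.png

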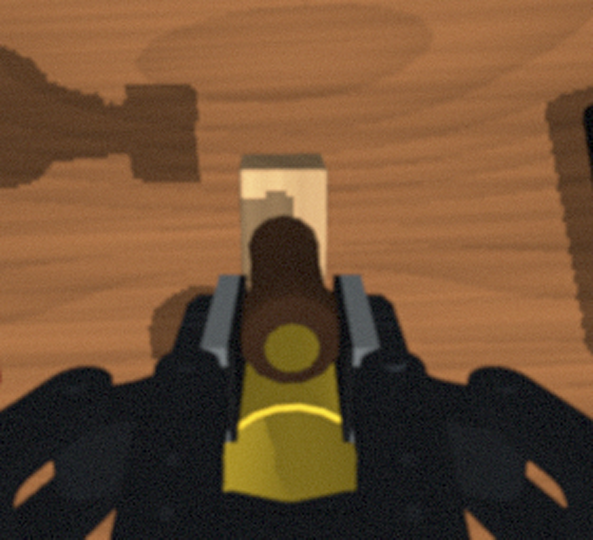

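Stamp hangs upright and square. Working out its centre and underside in the hand from the cloud.

Run:
```python
from nav import *
f=np.load("w9.npz"); im=f["im"]; X=f["X"]; s=bot.state()
M=R.from_quat(s["tool_rot"]).as_matrix(); T=(X-np.array(s["eef_pos"]))@M
m=np.zeros(X.shape[:2],bool); m[175:262,215:285]=1
m&=(X[...,2]>.09)&(X[...,2]<.2)
b=m&(im.sum(-1)>240)&(im[...,2]>70)&(X[...,2]<.15)   # pale block
for nm,k in(("block",b),("all",m)): print(nm,k.sum(),np.round(np.nanpercentile(T[k],[1,5,50,95,99],axis=0)*1e3,1).tolist(), np.round(np.percentile(X[k][:,2],[1,50,99])*1e3,1))
# front-face underside: rows along column
for v in range(178,215,3): print(v,np.round(T[v,250]*1e3,1),im[v,250])
```

```text
block 1528 [[-3.9, -14.6, 9.4], [1.8, -14.0, 10.3], [19.3, -1.8, 11.5], [28.0, 10.4, 12.8], [28.6, 11.0, 13.2]] [128.2 129.9 131.9]
all 4063 [[-2.5, -15.6, -42.6], [6.3, -14.0, -40.9], [13.5, -1.8, 4.6], [28.5, 10.7, 18.7], [28.7, 13.1, 27.4]] [113.9 136.7 183.9]
178 [  3.   -2.1 143.1] [153  98  62]
181 [28.6 -1.4 28.1] [118  88  57]
184 [28.4 -1.3 21.6] [98 80 56]
187 [28.4 -1.3 14.8] [98 80 56]
190 [27.6 -1.3 11.4] [223 179 125]
193 [25.9 -1.3 11.4] [232 191 135]
196 [24.2 -1.3 11.2] [230 191 135]
199 [22.  -1.3 12.6] [225 183 130]
202 [20.3 -1.3 12.5] [180 146 104]
205 [18.9 -1.3 11.3] [140 113  79]
208 [16.9 -1.3 12. ] [141 114  81]
211 [15.3 -1.3 11.2] [142 115  83]
214 [14.  -1.3  9.8] [64 48 34]
```

Call:
drive_tool:
  deltas: "0.01 -0.0077 -0.0383 0 0.5;0.01 -0.0077 -0.0383 0 0;0.01 -0.0077 -0.0383 0 0;0.01 -0.0077 -0.0383 0 0;0.01 -0.0077 -0.0383 0 0;0.01 -0.0077 -0.0383 0 0;0.01 -0.0077 -0.0383 0 0;0.01 -0.0077 -0.0383 0 0"

```text
clock: 13.32
eef_pos: [0.481, 0.0089, 0.141]
tool_rot: [0.03, 1.0, 0.0, -0.0]
ft_force: [0.7, 0.6, 0.0]
width: 0.253
```

Call:
drive_tool:
  deltas: "0.01 -0.008 -0.0384 0 0;0.01 0 0 0.03 0;0.01 0 0 0.02 0;0.01 0 0 0.01 0;0.01 0 0 0 0;0.01 0 0 0 0;0.01 0 0 0 0"

```text
clock: 13.9
eef_pos: [0.4878, -0.0276, 0.0821]
tool_rot: [0.03, 1.0, -0.0, 0.001]
ft_force: [-0.7, -0.4, -0.7]
width: 0.253
```

Run:
```python
from nav import *
s=bot.state();print(s["eef_pos"],s["width"],jaw(),s["ft_force"]); nav(.4877,-.028,.055,86.6)
```

```text
[ 0.48782387 -0.0276043   0.08208183] 0.2529131255934422 86.5367969398383 [-0.69026766 -0.42842432 -0.72795905]
 turn -0.1 x,y,z mm [ 0.1 -0.4 27.1] noturn xyz [ 0.1 -0.4 27.1]
```

Well aligned; lowering gently to contact, then releasing.

Call:
drive_tool:
  deltas: "0.01 0 0 0.01 0;0.01 0 0 0.01 0;0.01 0 0 0.005 0;0.01 0 0 0.002 0;0.01 0 0 0.001 0;0.01 0 0 0 0;0.01 0 0 0 0"

```text
clock: 14.48
eef_pos: [0.4872, -0.0281, 0.0532]
tool_rot: [0.031, 1.0, -0.0, 0.0]
ft_force: [0.6, -0.2, -0.4]
width: 0.248
```

Call:
drive_tool:
  deltas: "0.02 0 0 0 0;0.03 0 0 0 0;0.05 0 0 0 0;0.06 0 0 0 0;0.06 0 0 0 0;0.06 0 0 0 0;0.06 0 0 -0.02 0;0.06 0 0 -0.03 0"

```text
clock: 15.15
eef_pos: [0.4843, -0.0279, 0.1011]
tool_rot: [0.031, 1.0, 0.0, -0.003]
ft_force: [0.1, -0.8, -0.3]
width: 0.701
```

Call:
drive_tool:
  deltas: "0.07 0 0 -0.04 0;0.07 0 0 -0.04 0;0.085 -0.025 -0.03 0 0;0.085 -0.025 -0.03 0 0;0.085 0 -0.03 0 0;0.085 0 0 0 0;0.085 0 0 0 0"

```text
clock: 15.73
eef_pos: [0.5312, -0.1221, 0.1828]
tool_rot: [0.032, 0.999, 0.0, -0.0]
ft_force: [-0.2, -0.1, 0.3]
width: 0.993
```

Run:
```python
from nav import *
s=bot.state();print(s["eef_pos"],s["width"],jaw())
im,X=look("w10.png")
from seg import blobs
Y=X.copy(); Y[(X[...,2]>.05)]=np.nan
print("block");blobs(im,Y,.034,60)
Y=X.copy(); Y[(X[...,2]>.024)]=np.nan
print("low");blobs(im,Y,.012,200)
nav(.414,-.327,.18,65,"calc")
```

```text
[ 0.53120411 -0.12213007  0.18279701] 0.9927674081398816 86.29003954491293
[   0    0   74  125 6947] rgb [138. 150. 130.] n 6742 top 0.0184 c [ 410.3 -324. ] wh [ 57.4 100.1] a 64.6
[  411    34   101   158 14160] rgb [196.  45.  39.] n 14044 top 0.0196 c [486.9  97.6] wh [103.2 149.1] a 88.0
[  157    42   115   155 16581] rgb [ 68. 125. 100.] n 16581 top 0.0197 c [ 476.5 -153.9] wh [105.3 147.7] a 86.3
[ 310   75   74   94 5765] rgb [ 56.  91. 128.] n 588 top 0.0945 c [482.9 -31.1] wh [23.  22.5] a 88.5
[   0  293  101   35 1776] rgb [58.5 49.  35. ] n 441 top 0.046 c [ 674.4 -372.2] wh [15.7 79.2] a 12.9
[ 274  322   87   52 2418] rgb [33.5 33.  34. ] n 1048 top 0.0308 c [761.7 -47.5] wh [46.9 70.6] a 24.1
block
[ 331   97   34   55 1128] rgb [211. 169. 121.] n 1061 top 0.0442 c [483.4 -31. ] wh [26.2 48.6] a 86.4
[  0 304  73  24 640] rgb [144.5 144.  134. ] n 429 top 0.0466 c [ 674.  -372.4] wh [15.5 79.2] a 11.9
low
[   0    0   73  125 6764] rgb [143. 151. 135.] n 6740 top 0.0184 c [ 410.3 -324. ] wh [ 57.4 100.1] a 64.6
[  412    34   100   158 14044] rgb [196.  45.  39.] n 14044 top 0.0197 c [486.9  97.6] wh [103.2 149.1] a 88.0
[  157    42   115   155 16581] rgb [ 68. 125. 100.] n 16581 top 0.0197 c [ 476.5 -153.9] wh [105.3 147.7] a 86.3
[ 311   75   66   94 3461] rgb [ 49.  92. 157.] n 3436 top 0.0199 c [483.9 -29.7] wh [58.4 89.5] a 86.6
[ 274  323   87   36 1121] rgb [20. 20. 22.] n 730 top 0.0234 c [742.4 -58.8] wh [ 38.9 102.2] a 2.5
calc turn 21.4 x,y,z mm [  19.  -236.     2.8] noturn xyz [ 103.7 -212.9    2.7]
```

View pics/w10.png

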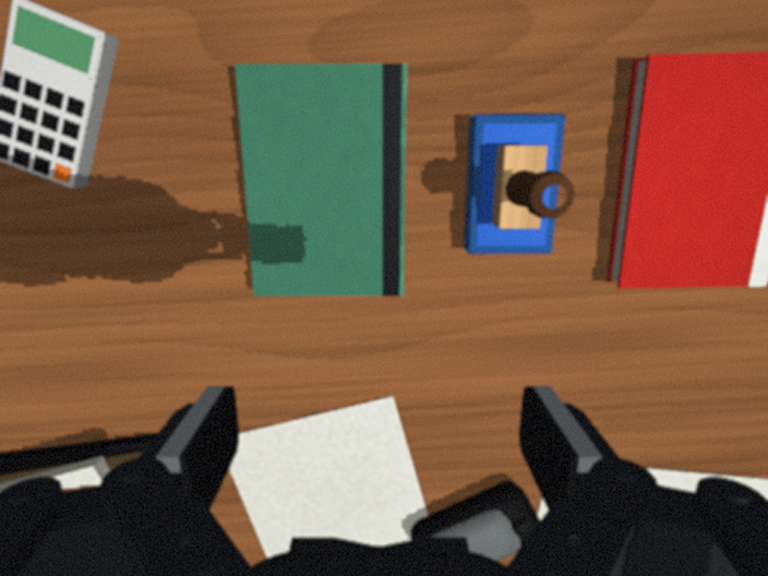

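Stamp stands at (0.4834,-0.0310) on the tin at (0.4839,-0.0297), upright (px 525,185). Now the calculator at (0.4103,-0.3240), long axis -25.4°.

Call:
drive_tool:
  deltas: "0.085 0 0 0 7;0.085 0 0 0 7;0.085 0 0 0 7;0.085 0.0038 -0.039 0 0.7;0.085 0.0038 -0.039 0 0;0.085 0.0038 -0.039 0 0;0.085 0.0038 -0.039 0 0;0.085 0.0038 -0.039 0 0"

```text
clock: 16.45
eef_pos: [0.4306, -0.2892, 0.1832]
tool_rot: [0.217, 0.976, 0.0, 0.0]
ft_force: [0.3, -0.4, 1.0]
width: 0.998
```

Call:
drive_tool:
  deltas: "0.085 0.0038 -0.039 0.02 0;0.085 0 0 0.04 0;0.085 0 0 0.04 0;0.085 0 0 0.03 0;0.085 0 0 0 0;0.085 0 0 0 0;0.085 0 0 0 0"

```text
clock: 17.03
eef_pos: [0.4137, -0.3213, 0.0559]
tool_rot: [0.218, 0.976, -0.0, 0.001]
ft_force: [0.2, 0.2, 0.9]
width: 0.992
```

Run:
```python
from nav import *
s=bot.state();print(s["eef_pos"],s["width"],jaw(),s["qpos"]); nav(.4103,-.324,-.011,64.6)
```

```text
[ 0.41365634 -0.32125191  0.05585214] 0.9921281623901652 64.81958752773578 [-6.60418149e-01  2.86785382e-01 -4.58305069e-01  8.24104677e-01
  1.48240420e-04 -2.20937090e-01]
 turn 0.2 x,y,z mm [ 1.9 -3.9 66.9] noturn xyz [ 2.  -3.9 66.8]
```

Call:
drive_tool:
  deltas: "0.085 0.002 -0.004 0.02 0.2;0.085 0 0 0.02 0;0.085 0 0 0.015 0;0.085 0 0 0.007 0;0.085 0 0 0.003 0;0.085 0 0 0 0;0.085 0 0 0 0;0.07 0 0 0 0"

```text
clock: 17.7
eef_pos: [0.41, -0.3248, -0.0094]
tool_rot: [0.22, 0.975, -0.0, 0.001]
ft_force: [0.5, -0.6, 0.2]
width: 0.881
```

Call:
drive_tool:
  deltas: "0.05 0 0 0 0;0.04 0 0 0 0;0.04 0 0 0 0;0.04 0 0 0 0;0.04 0 0 0 0;0.04 0 0 0 0;0.04 0 0 0 0"

```text
clock: 18.28
eef_pos: [0.4096, -0.3246, -0.0093]
tool_rot: [0.22, 0.975, -0.0, 0.001]
ft_force: [-2.6, 2.1, 11.4]
width: 0.618
```

Call:
drive_tool:
  deltas: "0.04 0 0 -0.01 0;0.04 0 0 -0.03 0;0.04 0 0 -0.04 -7;0.04 0 0 -0.04 -7;0.04 0 0 0 -7;0.04 0 0 0 -0.75;0.04 -0.0112 0.0349 0 0;0.04 -0.0112 0.0349 0 0"

```text
clock: 18.95
eef_pos: [0.4349, -0.256, 0.1085]
tool_rot: [0.036, 0.999, 0.0, -0.0]
ft_force: [0.4, 0.3, 0.0]
width: 0.615
```

Call:
drive_tool:
  deltas: "0.04 -0.0112 0.0349 0 0;0.04 -0.0112 0.0349 0 0;0.04 -0.0112 0.0349 0 0;0.04 0 0 0 0;0.04 0 0 0 0;0.04 0 0 0 0"

```text
clock: 19.45
eef_pos: [0.4751, -0.1535, 0.1083]
tool_rot: [0.033, 0.999, 0.0, -0.001]
ft_force: [-0.3, 0.3, -0.5]
width: 0.615
```

Run:
```python
from nav import *
im,X=cloud("wrist"); s=bot.state();print(s["eef_pos"],s["width"],jaw(),s["ft_force"])
nav(.4766,-.154,.012,86.35)
save("w11.png",im,1.5)
M=R.from_quat(s["tool_rot"]).as_matrix(); T=(X-np.array(s["eef_pos"]))@M
m=(abs(T[...,0])<.06)&(abs(T[...,1])<.035)&(X[...,2]>.11)&(X[...,2]<.165)&(im.max(-1)>90); m[:,:100]=0
P=T[m]*1e3; print(len(P),np.round(np.percentile(P,[1,50,99],axis=0),1))
A=np.c_[P[:,:2],np.ones(len(P))]; print("tilt",np.linalg.lstsq(A,P[:,2],rcond=None)[0])
```

```text
[ 0.47510194 -0.15408103  0.10846467] 0.6179696753748253 86.18762959654157 [ 0.65115383 -0.53845386 -0.1737969 ]
 turn -0.2 x,y,z mm [-1.5  0.2 96.5] noturn xyz [-1.7  0.2 96.5]
18376 [[-48.1 -28.7 -46. ]
 [ 18.7   0.8 -25.6]
 [ 49.7  29.5 -12.9]]
tilt [ 1.60045663e-02  4.62750198e-04 -2.58784857e+01]
```

View pics/w11.png

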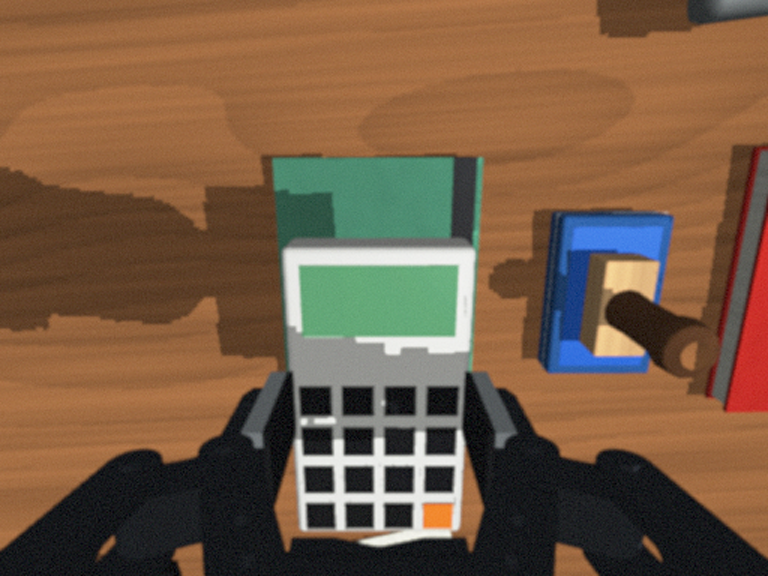

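Calculator held level and face up over the book (px 380,385), stamp still standing at (640,310). Lowering.

Call:
drive_tool:
  deltas: "0.04 -0.0025 0 0.03 -0.2;0.04 0 0 0.03 0;0.04 0 0 0.02 0;0.04 0 0 0.01 0;0.04 0 0 0.004 0;0.04 0 0 0.001 0;0.04 0 0 0 0;0.04 0 0 0 0"

```text
clock: 20.17
eef_pos: [0.4797, -0.1545, 0.0154]
tool_rot: [0.031, 1.0, -0.0, 0.001]
ft_force: [0.1, -0.6, -0.6]
width: 0.617
```

Call:
drive_tool:
  deltas: "0.04 0.0022 0 0 0;0.04 0 0 0.002 0;0.04 0 0 0.0015 0;0.04 0 0 0.001 0;0.04 0 0 0 0;0.04 0 0 0 0"

```text
clock: 20.67
eef_pos: [0.4768, -0.1537, 0.0108]
tool_rot: [0.031, 1.0, -0.0, 0.0]
ft_force: [-2.8, -0.3, 11.1]
width: 0.613
```

Call:
drive_tool:
  deltas: "0.06 0 0 0 0;0.07 0 0 0 0;0.075 0 0 0 0;0.075 0 0 0 0;0.075 0 0 -0.01 0;0.075 0 0 -0.03 0;0.085 0 0 -0.04 0;0.085 0 0 -0.04 0"

```text
clock: 21.33
eef_pos: [0.4751, -0.1532, 0.1309]
tool_rot: [0.031, 1.0, 0.0, -0.001]
ft_force: [1.0, -0.2, 0.0]
width: 0.996
```

Call:
drive_tool:
  deltas: "0.085 -0.04 0 -0.04 0;0.085 -0.03 0.02 -0.02 0;0.085 0 0.03 0 0;0.085 0 0 0 0;0.085 0 0 0 0;0.085 0 0 0 0"

```text
clock: 21.83
eef_pos: [0.538, -0.1074, 0.179]
tool_rot: [0.03, 1.0, -0.0, -0.001]
ft_force: [-0.6, 0.4, -0.2]
width: 0.993
```

Run:
```python
from nav import *
s=bot.state();print(s["eef_pos"],s["width"],jaw())
im,X=look("w12.png")
from seg import blobs
Y=X.copy(); Y[(X[...,2]>.05)]=np.nan
print("on books");blobs(im,Y,.03,200)
nav(.52,.316,.20,87,"pot")
```

```text
[ 0.53804618 -0.10740935  0.17902695] 0.993335454077732 86.52954268398526
[  400    27   112   161 16228] rgb [194.  44.  39.] n 16150 top 0.0197 c [486.8  99.2] wh [106.4 148.8] a 87.9
[  139    34   117   159 17295] rgb [ 69. 123. 100.] n 6823 top 0.0379 c [ 477.5 -153.8] wh [56.3 99.3] a 86.6
[ 297   69   69   95 5895] rgb [ 54.  90. 128.] n 612 top 0.0946 c [483.1 -31.4] wh [23.3 22.3] a 4.6
[   0  290   95   38 2207] rgb [77. 66. 46.] n 614 top 0.0484 c [ 672.4 -352.4] wh [21.9 77.1] a 9.9
[ 261  320   89   51 2535] rgb [30. 30. 31.] n 1013 top 0.0306 c [763.  -52.1] wh [46.  78.5] a 25.5
on books
[ 164   62   67  112 6837] rgb [139. 156. 138.] n 6818 top 0.0383 c [ 477.5 -153.8] wh [56.3 99.3] a 86.6
[ 316   90   35   57 1191] rgb [206. 165. 119.] n 1101 top 0.0437 c [483.3 -30.9] wh [26.7 49.2] a 86.5
[  0 301  73  26 939] rgb [142. 124. 116.] n 556 top 0.0492 c [ 672.4 -352.4] wh [21.9 77.1] a 9.9
[302 349  27  20 202] rgb [110. 116. 116.] n 202 top 0.0315 c [760.6 -46.3] wh [28.8 22.5] a 25.0
pot turn -0.5 x,y,z mm [ 40.  422.2 -21.2] noturn xyz [ 43.9 421.8 -21.2]
```

Calculator at (0.4775,-0.1538), aligned within 0.3° of the book. Now the pot.

Call:
drive_tool:
  deltas: "0.085 0.0013 0.0385 -0.02 0;0.085 0.0013 0.0385 -0.01 0;0.085 0.0013 0.0385 0 0;0.085 0.0013 0.0385 0 0;0.085 0.0013 0.0385 0 0;0.085 0.0013 0.0385 0 0;0.085 0.0013 0.0385 0 0;0.085 0.0013 0.0385 0 0"

```text
clock: 22.55
eef_pos: [0.5466, 0.1996, 0.208]
tool_rot: [0.031, 1.0, -0.0, -0.0]
ft_force: [1.3, -0.0, 1.0]
width: 0.993
```

Call:
drive_tool:
  deltas: "0.085 0.0013 0.0385 0 0;0.085 0.0013 0.0385 0 0;0.085 0.0011 0.0385 0 0;0.085 0 0 0.03 0;0.085 0 0 0.03 0;0.085 0 0 0 0;0.085 0 0 0 0;0.085 0 0 0 0"

```text
clock: 23.22
eef_pos: [0.551, 0.3138, 0.1494]
tool_rot: [0.031, 1.0, 0.0, 0.0]
ft_force: [1.2, -0.8, -0.6]
width: 0.995
```

Run:
```python
from nav import *
s=bot.state();print(s["eef_pos"],s["width"],jaw()); nav(.5498,.3164,.035,jaw())
im,X=cloud("scene")
m=(im[...,0]>100)&(im[...,2]<90)&(im[...,1]>90)&(abs(X[...,0]-.55)<.07)&(abs(X[...,1]-.316)<.07)&(X[...,2]>.088)&(X[...,2]<.1)
print(m.sum(),np.round((np.nanmin(X[m],0)+np.nanmax(X[m],0))/2*1e3) if m.any() else "")
```

```text
[0.55103425 0.31375741 0.1494274 ] 0.9947800550696507 86.42040970086899
 turn -0.0 x,y,z mm [  1.4   2.6 114.4] noturn xyz [  1.4   2.6 114.4]
67 [553. 314.  93.]
```

Call:
drive_tool:
  deltas: "0.085 0.0013 0.0025 0.02 0;0.085 0 0 0.02 0;0.085 0 0 0.02 0;0.085 0 0 0.02 0;0.085 0 0 0.02 0;0.085 0 0 0.013 0;0.085 0 0 0 0;0.085 0 0 0 0"

```text
clock: 23.93
eef_pos: [0.5503, 0.317, 0.0366]
tool_rot: [0.031, 1.0, 0.0, 0.0]
ft_force: [-0.0, 0.5, -0.4]
width: 0.995
```

Call:
drive_tool:
  deltas: "0.07 0 0 0 0;0.055 0 0 0 0;0.05 0 0 0 0;0.05 0 0 0 0;0.05 0 0 0 0;0.05 0 0 0 0;0.05 0 0 0 0"

```text
clock: 24.52
eef_pos: [0.5514, 0.3177, 0.0384]
tool_rot: [0.031, 1.0, 0.001, 0.002]
ft_force: [-1.4, -2.3, 8.3]
width: 0.753
```

Call:
drive_tool:
  deltas: "0.05 0 0 -0.01 0;0.05 0 0 -0.03 0;0.05 0 0 -0.03 0;0.05 -0.0145 -0.0364 -0.01 0;0.05 -0.0145 -0.0364 0 0;0.05 -0.0145 -0.0364 0 0;0.05 -0.0145 -0.0364 0 0;0.05 -0.0145 -0.0364 0 0"

```text
clock: 25.18
eef_pos: [0.6116, 0.1297, 0.1172]
tool_rot: [0.03, 1.0, 0.0, 0.001]
ft_force: [0.7, 0.6, -0.7]
width: 0.753
```

Call:
drive_tool:
  deltas: "0.05 -0.0145 -0.0364 0 0;0.05 0 0 0.02 0;0.05 0 0 0.02 0;0.05 0 0 0.01 0;0.05 0 0 0 0;0.05 0 0 0 0;0.05 0 0 0 0"

```text
clock: 25.77
eef_pos: [0.6236, 0.0946, 0.0667]
tool_rot: [0.03, 1.0, 0.0, 0.001]
ft_force: [0.1, -0.1, -0.1]
width: 0.755
```

Run:
```python
from nav import *
im,X=cloud("wrist"); s=bot.state();print(s["eef_pos"],s["width"],jaw(),s["ft_force"])
nav(.6244,.0941,.039,jaw()); save("w13.png",im,1.5)
M=R.from_quat(s["tool_rot"]).as_matrix(); T=(X-np.array(s["eef_pos"]))@M
m=(im[...,0]>1.6*im[...,2])&(abs(im[...,0].astype(int)-im[...,1])<70)&(abs(T[...,0])<.045)&(abs(T[...,1])<.04)&(T[...,2]<-.04)
P=T[m]*1e3; print(len(P),np.round(np.percentile(P,[0.5,50,99.5],axis=0),1))
```

```text
[0.62383107 0.0946833  0.06687736] 0.7536567088125226 86.55425380292664 [-0.4562658  -0.01134772 -0.15405689]
 turn -0.0 x,y,z mm [-0.6 -0.5 27.9] noturn xyz [-0.5 -0.6 27.9]
9198 [[-29.  -32.4 -94.3]
 [ -5.6  -0.8 -51.1]
 [ 33.4  32.  -40.1]]
```

View pics/w13.png

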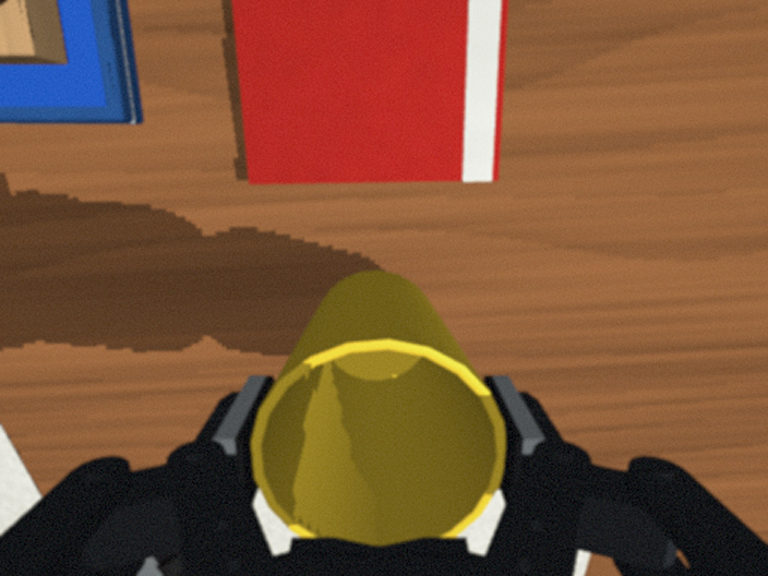

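Pot held upright behind the red book (px 375,440), front rim consistent with the planned gap. Lowering and releasing.

Call:
drive_tool:
  deltas: "0.05 0 -0.0005 0.012 0;0.05 0 0 0.01 0;0.05 0 0 0.004 0;0.05 0 0 0.0015 0;0.05 0 0 0 0;0.05 0 0 0 0;0.05 0 0 0 0"

```text
clock: 26.4
eef_pos: [0.623, 0.0935, 0.0385]
tool_rot: [0.031, 1.0, 0.0, 0.0]
ft_force: [-2.7, -1.0, 7.7]
width: 0.752
```

Call:
drive_tool:
  deltas: "0.06 0 0 0 0;0.07 0 0 0 0;0.08 0 0 0 0;0.085 0 0 0 0;0.085 0 0 0 0;0.085 0 0 0 0;0.085 0 0 -0.02 0;0.085 0 0 -0.03 0"

```text
clock: 27.07
eef_pos: [0.6198, 0.093, 0.0849]
tool_rot: [0.031, 1.0, -0.001, -0.003]
ft_force: [1.1, 0.5, -0.3]
width: 0.994
```

Call:
drive_tool:
  deltas: "0.085 0 0 -0.04 0;0.085 0 0 -0.04 0;0.085 0 0 -0.04 0;0.085 -0.02 0 -0.02 0;0.085 -0.02 0 0 0;0.085 0 0 0 0;0.085 0 0 0 0;0.085 0 0 0 0"

```text
clock: 27.73
eef_pos: [0.6618, 0.0909, 0.2267]
tool_rot: [0.031, 1.0, -0.0, -0.001]
ft_force: [-0.1, 0.1, 0.3]
width: 0.993
```

Run:
```python
from nav import *
from seg import blobs
s=bot.state();print(s["eef_pos"],s["width"])
look("w14.png")
im,X=cloud("scene"); print("scene");blobs(im,X); save("s14.png",im,1.5)
```

```text
[0.66184789 0.09086633 0.22669507] 0.9933740802872869
[   0    0   69   81 5022] rgb [ 56. 102.  82.] n 1293 top 0.0376 c [ 503.7 -139.7] wh [27.5 48.5] a 86.3
[  94    0   64   53 3067] rgb [ 35.  76. 119.] n 719 top 0.0415 c [497.9 -31.6] wh [27.1 21.5] a 86.7
[ 199    0  104   76 7630] rgb [157.  35.  31.] n 7628 top 0.0198 c [525.3  97.8] wh [105.4  71.1] a 87.0
[ 215  104   73   73 2737] rgb [120. 103.  27.] n 866 top 0.094 c [622.   92.1] wh [64.6 65. ] a 0.9
[ 423  183   89  137 8447] rgb [72. 72. 71.] n 2475 top 0.064 c [793.8 362.3] wh [ 47.8 112. ] a 89.2
[ 100  220   87   58 2673] rgb [52. 47. 43.] n 1302 top 0.0308 c [765.  -54.9] wh [44.9 86.9] a 23.6
scene
[305 103  16  16 170] rgb [27. 25. 27.] n 70 top 0.0382 c [448.6 492.8] wh [56.9 54.7] a 11.4
[ 354  122   58   55 1480] rgb [237. 235. 230.] n 798 top 0.067 c [810.8 448.7] wh [216.8 109.2] a 81.4
[195 147  39  27 637] rgb [83. 83. 81.] n 309 top 0.0542 c [285.7   5. ] wh [146.6  50.3] a 3.6
[ 250  154   67   40 1307] rgb [204.  70.  45.] n 109 top 0.0897 c [625.1  90.7] wh [65.6 64.9] a 48.7
[240 175  30  29 404] rgb [ 67.5  88.  115. ] n 32 top 0.0914 c [487.2 -34.4] wh [21.  19.2] a 23.8
[152 193  29  22 410] rgb [245.5 220.5  85. ] n 322 top 0.021 c [ 262.4 -241. ] wh [76.3 77.7] a 17.1
[ 206  194   54   42 1141] rgb [ 99. 140. 114.] n 385 top 0.0398 c [ 480.2 -155.3] wh [ 59.1 100.4] a 87.4
[313 220  19  28 484] rgb [100.5 100.   98. ] n 229 top 0.0328 c [768.6 -59.8] wh [47.1 82.9] a 25.5
[  71  241   54   47 1243] rgb [24. 23. 25.] n 1086 top 0.0207 c [ 246.8 -532.9] wh [ 93.4 133.8] a 0.2
[ 199  270  115  114 7032] rgb [249. 157.  73.] n 6499 top 0.0534 c [ 765.5 -446.5] wh [189.6 302.6] a 3.9
[ 145  273   45   41 1009] rgb [153. 147. 146.] n 170 top 0.0916 c [ 495.3 -510.1] wh [79.4 81.2] a 31.4
```

View pics/s14.png

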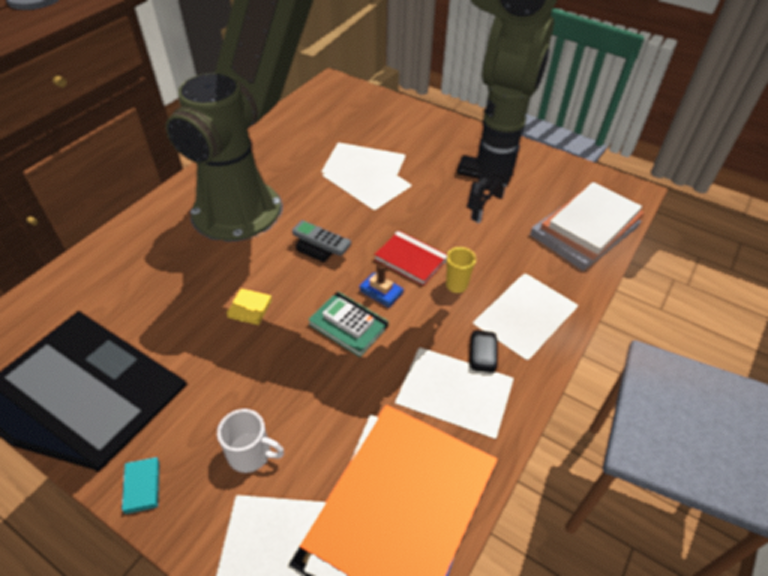

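The scene view shows all four things placed (tin and stamp 380,285; calculator 348,315; pot 460,270). The mug is unmoved and the gripper is clear, so I'm handing in.

```bash
python3 -c "
from workcell import bot
print(bot.close_job())"
```

```text
the job is handed in; nothing more can be done
None
```

The table is laid out as asked, in the order asked, and the job is handed in at about 28 s. My last checks put everything within about 3 mm of its target. No verdict was reported.

| Item | Last measured position (m) | Target | Check |
|---|---|---|---|
| Blue tin | (0.4839, -0.0297) | midpoint of the books, (0.4818, -0.0270) | about 3 mm off |
| Stamp | (0.4833, -0.0309) | middle of the tin | upright, 1.3 mm from the tin's middle |
| Calculator | (0.4775, -0.1538) | middle of the cash book, (0.4766, -0.1540) | face up, about 1 mm off, within 0.5° of the book's long sides |
| Pencil pot | (0.622, 0.092) | 3 cm behind the receipt book, centred on its width | about 28 mm gap, 2 mm off the book's centre line |

- **Bystanders:** the mug measured unmoved within 1 mm. The glasses case was partly hidden behind the arm at the end and was not re-measured. It was never approached.
- **First grasp missed:** my first try at the tin closed above it without touching. The cameras showed the fingertips well behind the reported TCP instead of 17 mm ahead of it. I gripped from camera-measured heights after that.
- **Forces:** readings at the end of each move stayed at about 13 N or less. The highest came where the fingertips or a held object touched a surface.
- **Camera disagreement:** the scene camera read 2–6 mm differently from the wrist camera. I used the wrist camera.

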